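# Stand a plaster plaque on end on the modelling stand

### The job

The sanding block has been left lying on the plaster plaque: put it away flat on its cork sole in the green tool tray. Then stand the plaque upright on one of its short ends on the teal pad of the modelling stand, wholly on the pad with its thickness across the narrow way of the pad, and leave it standing free. Set it down gently, plaster chips easily, and leave the bucket, figure, jar and mallet where they are.

Things in the scene. Friction and masses are not known exactly. Their poses are not given: they have to be found in the camera images.
- plaque: off-white plaster plaque, a flat bar 150 x 62 x 22 mm (x, y, z), 0.18 to 0.31 kg, square flat ends and sides, relief on top (look only). Origin at its centre. Starts flat on the batten, centre 51 mm above the bench, x pointing ahead and somewhat to the left. A 60 N grip across its width near one end holds it without slip. On end, it balances only within about 8 degrees of vertical.
- batten: dark wooden batten fixed to the bench, 110 x 34 x 40 mm (x, y, z), origin at the centre of its underside. The plaque starts centred on it and parallel to it, overhanging it by 14 mm at each long side and 20 mm at each end.
- block: blue sanding block with a cork sole, 110 x 45 x 45 mm, about 0.14 kg. Origin at the centre of its underside; x along its length, z up. It starts lying flat on top of the plaque (underside 62 mm above the bench), roughly along it.
- tray: green open tool tray fixed to the bench, 180 x 120 mm (x, y), 20 mm high, walls and floor 5 mm, empty. Origin at the centre of its underside on the bench.
- stand: height-adjustable modelling stand fixed to the bench: base, column, plywood deck 130 x 150 mm (x, y) with a teal pad 56 x 100 mm (x, y) at its centre. Origin on the bench below the pad's centre, x roughly away from the robot. The pad's top is 60 to 100 mm above the bench, different each time and not reported: feel or look for it. The deck is locked and does not give under a light push.
- bucket: white plastic bucket with wooden sticks, 80 mm across, about 160 mm tall with the sticks, bystander. Origin at the centre of its underside.
- figure: small terracotta figure on a 70 mm square wooden base, 158 mm tall, bystander. Origin at the centre of its underside.
- jar: closed jar, 66 mm across, 85 mm tall, bystander. Origin at the centre of its underside.
- mallet: wooden mallet lying on the bench, 220 mm long along its x, bystander.
Things that resemble listed ones, but are neither listed nor needed, are in the scene too. Of the things like the stand, leave any that is blue or red; of the rest the smaller one is meant.

How it is judged:
By the outcome, as a careful person would: the job done as asked, in the order asked, and still so for the second after the job is handed in, with the robot touching nothing.
It also fails if it takes over 59 s, if anything falls off the work surface, if the arm or the gripper's body presses on something with over 40 N, if the wrist force passes 120 N, or if a joint passes its speed limit or range.

### The arm

A 6-joint arm with a two-finger parallel gripper is mounted at the origin on the work surface. World frame = base frame: x ahead of the robot, y to its left, z up, the work surface at z = 0. Lengths are in mm, angles in degrees, forces in N, time in s.
With the tool pointing down it reaches from about 325 to 775 mm from the base axis. Payload 9.3 kg.
Tool frame: the origin (TCP) lies where the fingers leave the gripper's body, on its centre line; the fingertips stand 73 mm ahead of it and the grasp point (between the pads) lies 54 mm ahead of it (manip.pinch_z is the distance from the TCP to the grasp point, in mm); z points along the fingers, y is the line along which they close (so a half turn about z gives the same grasp; the last joint's range is limited). The gripper opens to 85 mm and grips with 20 to 120 N. Pads are 22 mm wide; open, the fingers measure 114 mm over their backs; the gripper's body (76 mm by 85 mm) begins 54 mm behind the grasp point. The pads swing forward as they close: fully open they stand 13 mm farther back than shut.
Start: joints at [-74.863, 14.817, 1.232, 76.415, 0, 81.257], TCP at [222.653, -502.914, 303.879] pointing down, gripper open.
Joint ranges: [-174.27, 174.27], [-52.1, 104.24], [-59.71, 78.15], [-110.17, 111.67], [-87.03, 83.33], [-180, 180]. Speed limits (degrees/s): [127.2, 127.2, 159.86, 180, 180, 180].

### API

Orientations are given as a 3x3 rotation matrix whose columns are the frame's x, y, z axes.
In Python, from workcell import manip gives the robot as it stands. The module is installed in compiled form; this text tells all that it offers.
- The arm moves only by the tool send_rows, never from a script. Its argument "plan" is a list of rows, each a list of 7 numbers: the shift along the tool's x, y, z in m, then the turn, a rotation vector about the tool's x, y, z in degrees, then the closure, from -1 (fully open) to 1 (shut), so that 0 is half open. A call has 1 to 20 rows; each row shifts and turns the commanded pose from where the row before left it, along the tool's axes as they then stand; what a row does not reach is not made up. A row lasts 1/10 s, in which the tool goes at most 50 mm and 8.59 degrees, less where a joint would pass 70% of its speed; a pose out of reach is approached as far as the arm can. A call with a gripper value outside its range is refused whole. The fingers move at their own pace and stop on an object; "newtons" is the grip in N (left out, the last holds). Time passes only in rows, so rows that do not move let the fingers close. It gives the time, the measured TCP pose, the force, the opening and the grip force at its end, in the units of the state.
- manip.sense(): the state, without advancing time (a new reading comes with each control period).
- manip.read_camera(name): name is "side" or "top"; returns a dict with "pixels" (400x640x3 uint8, red, green, blue), "fx", "fy", "cx", "cy" (pixels), "pose" (4x4, takes a point from camera to world coordinates). Camera axes: x right, y down, z forward; pixel columns grow to the right and rows downward; lengths in mm; the calibration is good to about 2 mm. A picture is of the moment at which its call begins. There is no depth.
- manip.finish_job(): hands the job in; it is judged then, once.
The state is a dict: "time": time; "joint_positions": joint angles; "dq": joint speeds; "effort": joint torques, N m; "eef_pos": TCP position; "eef_rot": TCP orientation; "ft_force": force on the tool from outside, world axes, zero at the start; "moment": the same for the moment, N m; "gripper_width": opening from 0.0 (shut) to 1.0 (fully open); "finger_force": force on a finger pad.
Only numpy, scipy, OpenCV 4.12 (cv2) and the standard library are available. Lean on these libraries where they do the work, as an engineer would, in place of code of your own. Each camera call takes 0.05 s, during which the arm holds its last target. There are 200 camera calls.

## Working session

There is one attempt and no reset: what is moved stays moved. The work goes in short steps, Python scripts to look and compute and a tool call to move; the robot and the scene stay as the last step left them, time stands still between calls to the robot, and variables do not carry over. Pictures are saved under pics/ and viewed, at most 10 in all, crops included, and the job is handed in when it is done.

Besides the shell and the picture viewer there is one more tool, called after ">>>" as name(argument=value, ...) on one line, values as JSON. send_rows: Moves the arm, as the interface text tells. Its arguments: {"type":"object","properties":{"plan":{"type":"array"},"newtons":{"type":"number"}},"required":["plan"]}

```bash
mkdir -p pics; cat > h.py <<'E'
import numpy as np, cv2, pickle
from workcell import manip
def snap(n,name):
    d=manip.read_camera(n); pickle.dump(d,open(f'pics/{name}.pkl','wb'))
    cv2.imwrite(f'pics/{name}.png',d['pixels'][:,:,::-1]); return d
def load(name): return pickle.load(open(f'pics/{name}.pkl','rb'))
def crop(name,x0,y0,x1,y1,k):
    d=load(name); c=d['pixels'][y0:y1,x0:x1,::-1]
    cv2.imwrite(f'pics/{name}_c{x0}_{y0}.png',cv2.resize(c,None,fx=k,fy=k,interpolation=cv2.INTER_CUBIC))
def ray(d,u,v):
    T=np.array(d['pose']); r=T[:3,:3]@np.array([(u-d['cx'])/d['fx'],(v-d['cy'])/d['fy'],1]); return T[:3,3],r
def atz(d,u,v,z):
    o,r=ray(d,u,v); return o+r*(z-o[2])/r[2]
def proj(d,p):
    T=np.array(d['pose']); q=T[:3,:3].T@(np.array(p,float)-T[:3,3]); return np.array([d['fx']*q[0]/q[2]+d['cx'],d['fy']*q[1]/q[2]+d['cy']])
def tri(d1,p1,d2,p2):
    o1,r1=ray(d1,*p1);o2,r2=ray(d2,*p2)
    s=np.linalg.lstsq(np.array([r1,-r2]).T,o2-o1,rcond=None)[0]
    a,b=o1+r1*s[0],o2+r2*s[1]; return (a+b)/2,np.linalg.norm(a-b)
E
python3 - <<'E'
from h import *
for n in('top','side'):
    d=snap(n,n+'0'); print(n,d['fx'],d['cx'],d['cy'],np.round(d['pose'],3).tolist())
s=manip.sense(); print(s['eef_pos'],np.round(s['eef_rot'],3).tolist(),s['ft_force'],s['gripper_width'],manip.pinch_z,s['time'])
E
```

```text
top 442.1544606578339 319.23812714637353 203.0602028267248 [[-0.006, -0.996, 0.089, 360.78], [-1.0, 0.005, -0.012, -5.15], [0.012, -0.089, -0.996, 1575.167], [0.0, 0.0, 0.0, 1.0]]
side 430.37012455739597 316.8333971019005 194.38532395084704 [[-0.738, -0.4, 0.543, -158.25], [-0.674, 0.453, -0.583, 707.875], [-0.013, -0.797, -0.604, 818.465], [0.0, 0.0, 0.0, 1.0]]
[ 222.59262714 -502.7601545   303.33345959] [[0.914, 0.405, -0.0], [0.405, -0.914, 0.001], [0.0, -0.001, -1.0]] [-1.02863358  0.91055204  0.42001863] 1.0007354784765865 53.900000000000006 0.1
```

View pics/top0.png

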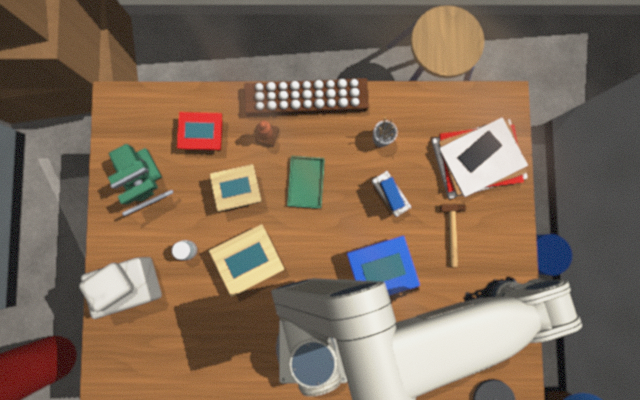

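View pics/side0.png

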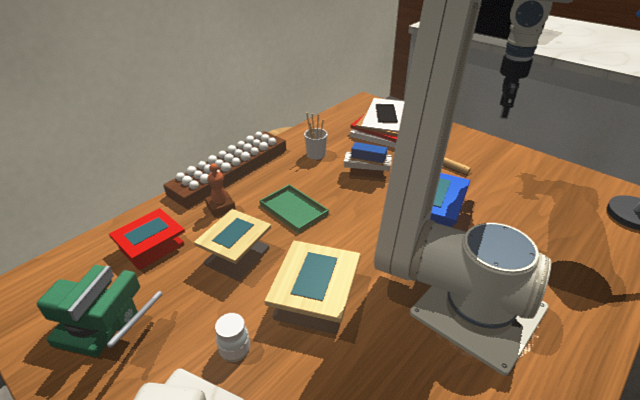

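The top view shows the plaque and block at about (391,193), the green tray at (305,183), the smaller plywood stand at (235,188) and the larger one at (246,260). The bucket is at (385,132), the figure at (265,132), the jar at (183,250) and the mallet at (453,235). I'll enlarge these areas.

```bash
python3 - <<'E'
from h import *
def c(n,x0,y0,w,h,k): return cv2.resize(load(n)['pixels'][y0:y0+h,x0:x0+w,::-1],None,fx=k,fy=k,interpolation=cv2.INTER_CUBIC)
# A: top plaque (360..420,160..225) x6 ; top stand+tray
cv2.imwrite('pics/A.png',np.hstack([c('top0',365,165,50,60,8),c('top0',205,160,60,60,6.667)[:,:][:480] if 0 else cv2.resize(c('top0',205,160,50,60,8),(400,480))]))
cv2.imwrite('pics/B.png',np.hstack([c('side0',335,130,65,60,6),c('side0',185,200,65,60,6)[:,:390]]) )
cv2.imwrite('pics/C.png',c('top0',280,150,50,65,8))
E
```

```text
(no output)
```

View pics/A.png

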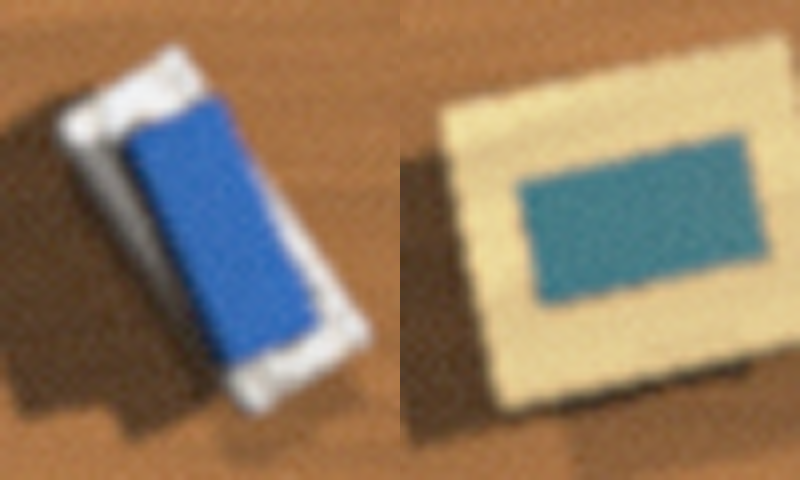

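View pics/B.png

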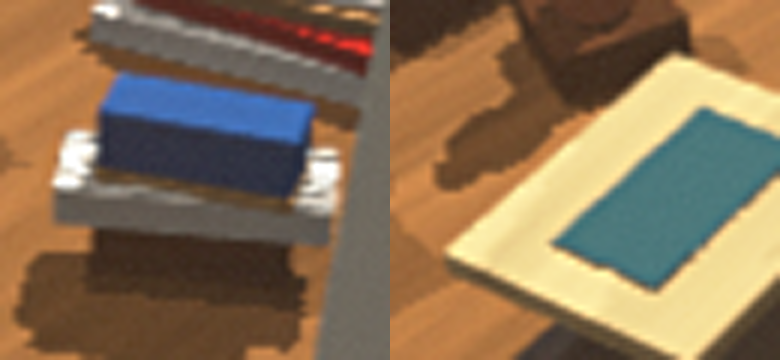

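View pics/C.png

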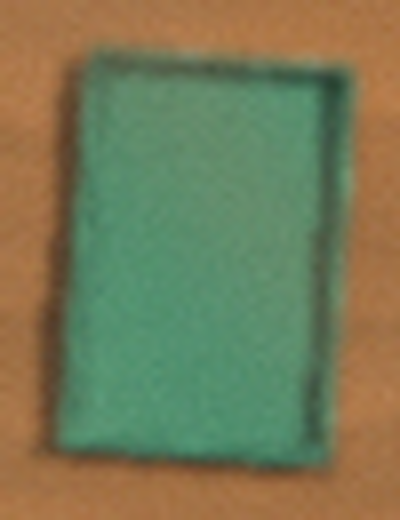

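Readings, in crop pixels:
- **Plaque top corners (A left):** (62,128), (178,47), (370,335), (253,410).
- **Block top corners (A left):** (128,140), (215,97), (318,322), (228,362).
- **Pad corners, top view (A right):** (517,183), (743,135), (768,257), (540,305).
- **Pad corners, side view (B):** (555,243), (703,107), (655,290).
- **Tray corners (C):** (92,50), (355,65), (328,462), (58,450).

```bash
python3 - <<'E'
from h import *
t,s=load('top0'),load('side0')
f=lambda p,x0,y0,k,ox=0:(x0+(p[0]-ox+.5)/k-.5,y0+(p[1]+.5)/k-.5)
def rep(n,P,z):
    Q=np.array([atz(t,*p,z)[:2] for p in P]); c=Q.mean(0)
    a=(Q[0]+Q[1]-Q[2]-Q[3])/2; b=(Q[0]+Q[3]-Q[1]-Q[2])/2
    print(n,c.round(1),'Lx',np.hypot(*a).round(1),'ang',np.degrees(np.arctan2(a[1],a[0])).round(1),'Ly',np.hypot(*b).round(1),'angy-90',np.degrees(np.arctan2(b[1],b[0])).round(1)-90)
rep('plaque',[f(p,365,165,8) for p in [(62,128),(178,47),(370,335),(253,410)]],62)
rep('block',[f(p,365,165,8) for p in [(128,140),(215,97),(318,322),(228,362)]],107)
rep('tray',[f(p,280,150,8) for p in [(92,50),(355,65),(328,462),(58,450)]],20)
pt=[f(p,205,160,8,400) for p in [(517,183),(743,135),(768,257),(540,305)]]
ps=[f(p,185,200,6,390) for p in [(555,243),(703,107),(655,290)]]
for i,j in((0,0),(1,1),(3,2)):
    p,e=tri(t,pt[i],s,ps[j]); print(p.round(1),round(e,1))
for z in(60,70,80,90,100): rep('pad%d'%z,pt,z)
# checks in side of plaque left-far top corner, block
print('side plaque L edge proj',proj(s,atz(t,*f((62,128),365,165,8),62)),'seen',f((62,190),335,130,6))
# bystanders
for n,u,v,z in(('bucket',385,132,80),('figure',265,132,80),('jar',183,250,85)): print(n,atz(t,u,v,z).round(0))
E
```

```text
plaque [ 528.7 -273.3] Lx 147.7 ang 32.9 Ly 61.1 angy-90 33.3
block [ 523.5 -268.1] Lx 102.6 ang 23.3 Ly 41.3 angy-90 24.799999999999997
tray [576.8  23.6] Lx 178.6 ang -4.6 Ly 118.2 angy-90 -3.200000000000003
[565.3 314.1  89.5] 0.3
[585.4 219.   91.2] 0.6
[513.4 303.7  88.8] 0.8
pad60 [553.2 266.6] Lx 54.1 ang 11.6 Ly 99.4 angy-90 11.799999999999997
pad70 [551.9 264.8] Lx 53.7 ang 11.6 Ly 98.7 angy-90 11.799999999999997
pad80 [550.7 263. ] Lx 53.3 ang 11.6 Ly 98.1 angy-90 11.799999999999997
pad90 [549.4 261.2] Lx 53.0 ang 11.6 Ly 97.4 angy-90 11.799999999999997
pad100 [548.1 259.4] Lx 52.6 ang 11.6 Ly 96.8 angy-90 11.799999999999997
side plaque L edge proj [343.98792854 161.87957001] seen (344.9166666666667, 161.25)
bucket [ 739. -252.   80.]
figure [741. 161.  80.]
jar [339. 433.  85.]
```

>>> send_rows(plan=[[0, 0, 0, 0, 0, -8.57, -1], [0, 0, 0, 0, 0, -8.57, -1], [0, 0, 0, 0, 0, -8.57, -1], [0, 0, 0, 0, 0, -8.57, -1], [0, 0, 0, 0, 0, -8.57, -1], [0, 0, 0, 0, 0, -8.57, -1], [0, 0, 0, 0, 0, -8.57, -1], [0, 0, 0, 0, 0, -8.57, -1], [0, 0, 0, 0, 0, -8.57, -1], [0, 0, 0, 0, 0, -8.57, -1], [0, 0, 0, 0, 0, -8.57, -1], [0, 0, 0, 0, 0, -8.57, -1], [0, 0, 0, 0, 0, -8.57, -1], [0, 0, 0, 0, 0, -8.57, -1], [0, 0, 0, 0, 0, -8.57, -1], [0, 0, 0, 0, 0, -8.57, -1], [0, 0, 0, 0, 0, -8.57, -1], [0, 0, 0, 0, 0, -8.57, -1], [0, 0, 0, 0, 0, -8.57, -1], [0, 0, 0, 0, 0, -8.57, -1]], newtons=30)

```text
time: 2.1
eef_pos: [222.6, -502.8, 303.5]
eef_rot: [[-0.963, -0.269, -0.0], [-0.269, 0.963, 0.001], [0.0, 0.001, -1.0]]
ft_force: [-0.5, -0.3, -0.4]
gripper_width: 0.999
finger_force: 0.0
```

>>> send_rows(plan=[[0, 0, 0, 0, 0, -8.57, -1], [-0.037, 0.0093, 0.0063, 0, 0, 0, -1], [-0.037, 0.0093, 0.0063, 0, 0, 0, -1], [-0.037, 0.0093, 0.0063, 0, 0, 0, -1], [-0.037, 0.0093, 0.0063, 0, 0, 0, -1], [-0.037, 0.0093, 0.0063, 0, 0, 0, -1], [-0.037, 0.0093, 0.0063, 0, 0, 0, -1], [-0.037, 0.0093, 0.0063, 0, 0, 0, -1], [-0.037, 0.0093, 0.0063, 0, 0, 0, -1], [-0.037, 0.0093, 0.0063, 0, 0, 0, -1], [-0.037, 0.0093, 0.0063, 0, 0, 0, -1], [0, 0, 0, 0, 0, 0, -1], [0, 0, 0, 0, 0, 0, -1]])

```text
time: 3.4
eef_pos: [523.8, -267.4, 240.2]
eef_rot: [[-0.914, -0.406, -0.001], [-0.406, 0.914, 0.001], [0.001, 0.001, -1.0]]
ft_force: [-0.3, -0.4, -0.4]
gripper_width: 1.0
finger_force: 0.0
```

```bash
cat >> h.py <<'E'
def st():
    s=manip.sense(); R=np.array(s['eef_rot']); print('t',round(s['time'],2),'p',np.round(s['eef_pos'],1),'R',np.round(R,3).tolist(),'F',np.round(s['ft_force'],1),'w',round(float(s['gripper_width']),3),'ff',np.round(s['finger_force'],1),'q',np.round(s['joint_positions'],1)); return np.array(s['eef_pos']),R
def delta(p,R,tgt,Rt=None):
    print('tool delta mm',(R.T@(np.array(tgt)-p)).round(1), end=' ')
    if Rt is not None:
        from scipy.spatial.transform import Rotation as Q
        print('turn',Q.from_matrix(R.T@Rt).as_rotvec(degrees=True).round(2),end='')
    print()
def down(az): 
    c,s=np.cos(np.radians(az)),np.sin(np.radians(az)); return np.array([[c,s,0],[s,-c,0],[0,0,-1.]])
E
python3 - <<'E'
from h import *
p,R=st(); delta(p,R,(523.5,-268,140),down(204))
E
```

```text
t 3.4 p [ 523.8 -267.4  240.2] R [[-0.914, -0.406, -0.001], [-0.406, 0.914, 0.001], [0.001, 0.001, -1.0]] F [-0.3 -0.4 -0.4] w 1.0 ff 0.0 q [-35.2  20.   -0.7  69.4  -0.  -59.2]
tool delta mm [  0.4  -0.5 100.2] turn [ 0.06 -0.05 -0.04]
```

>>> send_rows(plan=[[0, 0, 0.03, 0, 0, 0, -1], [0, 0, 0.03, 0, 0, 0, -1], [0, 0, 0.02, 0, 0, 0, -1], [0, 0, 0.01, 0, 0, 0, -1], [0, 0, 0.01, 0, 0, 0, -1], [0, 0, 0, 0, 0, 0, 0], [0, 0, 0, 0, 0, 0, 0.3], [0, 0, 0, 0, 0, 0, 1], [0, 0, 0, 0, 0, 0, 1], [0, 0, 0, 0, 0, 0, 1], [0, 0, 0, 0, 0, 0, 1]], newtons=30)

```text
time: 4.5
eef_pos: [523.9, -268.6, 142.0]
eef_rot: [[-0.915, -0.404, 0.002], [-0.404, 0.915, -0.002], [-0.001, -0.002, -1.0]]
ft_force: [-0.7, -1.3, 7.0]
gripper_width: 0.525
finger_force: 31.6
```

>>> send_rows(plan=[[0, 0, -0.01, 0, 0, 0, 1], [0, 0, -0.03, 0, 0, 0, 1], [0, 0, -0.04, 0, 0, 0, 1], [-0.0208, 0.0307, 0, 0, 0, 0, 1], [-0.0208, 0.0307, 0, 0, 0, 0, 1], [-0.0208, 0.0307, 0, 0, 0, 0, 1], [-0.0208, 0.0307, 0, 0, 0, 0, 1], [-0.0208, 0.0307, 0, 0, 0, 0, 1], [-0.0208, 0.0307, 0, 0, 0, 0, 1], [-0.0208, 0.0307, 0, 0, 0, 0, 1], [-0.0208, 0.0307, 0, 0, 0, 0, 1], [0, 0, 0, 0, 0, 6.95, 1], [0, 0, 0, 0, 0, 6.95, 1], [0, 0, 0, 0, 0, 6.95, 1], [0, 0, 0, 0, 0, 6.95, 1], [0, 0, 0, 0, 0, 0, 1], [0, 0, 0, 0, 0, 0, 1]])

```text
time: 6.2
eef_pos: [576.2, 23.7, 221.2]
eef_rot: [[-0.998, 0.065, -0.0], [0.065, 0.998, 0.0], [0.0, 0.0, -1.0]]
ft_force: [-0.1, -0.2, -0.9]
gripper_width: 0.523
finger_force: 31.2
```

```bash
python3 - <<'E'
from h import *
p,R=st(); delta(p,R,(576.8,23.6,90),down(176))
snap('top','top1'); snap('side','side1')
def c(n,x0,y0,w,h,k): return cv2.resize(load(n)['pixels'][y0:y0+h,x0:x0+w,::-1],None,fx=k,fy=k,interpolation=cv2.INTER_CUBIC)
cv2.imwrite('pics/D.png',np.hstack([c('top1',365,165,50,60,8),c('side1',245,140,65,80,6)]))
E
```

```text
t 6.2 p [576.2  23.7 221.2] R [[-0.998, 0.065, -0.0], [0.065, 0.998, 0.0], [0.0, 0.0, -1.0]] F [-0.1 -0.2 -0.9] w 0.523 ff 31.2 q [-6.  19.4 -4.4 66.2  0.  -2.2]
tool delta mm [-6.000e-01 -1.000e-01  1.312e+02] turn [ 0.   -0.    0.26]
```

View pics/D.png

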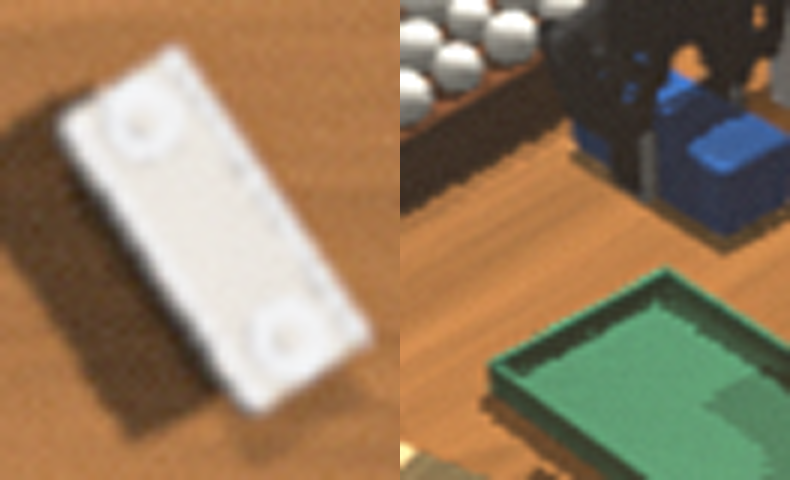

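The plaque hasn't moved, with its corners still at (62,128), (178,47), (370,335) and (253,410). The block hangs level in the gripper above the tray, so I'll lower it.

>>> send_rows(plan=[[0, 0, 0.03, 0, 0, 0, 1], [0, 0, 0.03, 0, 0, 0, 1], [0, 0, 0.03, 0, 0, 0, 1], [0, 0, 0.02, 0, 0, 0, 1], [0, 0, 0.012, 0, 0, 0, 1], [0, 0, 0.004, 0, 0, 0, 1], [0, 0, 0.004, 0, 0, 0, 1], [0, 0, 0.003, 0, 0, 0, 1], [0, 0, 0.001, 0, 0, 0, 1], [0, 0, 0, 0, 0, 0, 1]])

```text
time: 7.3
eef_pos: [576.5, 23.6, 87.3]
eef_rot: [[-0.998, 0.069, 0.001], [0.069, 0.998, -0.0], [-0.001, -0.0, -1.0]]
ft_force: [0.0, 0.4, -0.8]
gripper_width: 0.523
finger_force: 31.3
```

>>> send_rows(plan=[[0, 0, 0.002, 0, 0, 0, 1], [0, 0, 0.001, 0, 0, 0, 1], [0, 0, 0, 0, 0, 0, 1]])

```text
time: 7.6
eef_pos: [576.6, 23.7, 85.0]
eef_rot: [[-0.998, 0.069, 0.001], [0.069, 0.998, -0.0], [-0.001, -0.0, -1.0]]
ft_force: [-3.5, -0.1, 8.4]
gripper_width: 0.522
finger_force: 32.4
```

>>> send_rows(plan=[[0, 0, 0, 0, 0, 0, -0.25], [0, 0, 0, 0, 0, 0, -0.25], [0, 0, 0, 0, 0, 0, -0.25], [0, 0, -0.01, 0, 0, 0, -0.25], [0, 0, -0.02, 0, 0, 0, -0.25], [0, 0, -0.03, 0, 0, 0, -0.25], [0, 0, -0.03, 0, 0, 0, -0.25], [0, 0, -0.03, 0, 0, 0, -1], [0, 0, 0, 0, 0, 0, -1]])

```text
time: 8.5
eef_pos: [577.8, 23.6, 208.7]
eef_rot: [[-0.998, 0.069, 0.007], [0.069, 0.998, -0.001], [-0.007, -0.0, -1.0]]
ft_force: [0.5, 0.9, 0.1]
gripper_width: 0.936
finger_force: 0.0
```

```bash
python3 - <<'E'
from h import *
p,R=st(); a=np.radians(33.1)
delta(p,R,(528.7+52*np.cos(a),-273.3+52*np.sin(a),180),down(213.1))
snap('side','side2')
crop('side2',245,165,330,245,7)
E
```

```text
t 8.5 p [577.8  23.6 208.7] R [[-0.998, 0.069, 0.007], [0.069, 0.998, -0.001], [-0.007, -0.0, -1.0]] F [0.5 0.9 0.1] w 0.936 ff 0.0 q [-6.  19.8 -5.8 64.1  0.  -2. ]
tool delta mm [ -12.8 -268.2   28.9] turn [ -0.14   0.39 -37.04]
```

View pics/side2_c245_165.png

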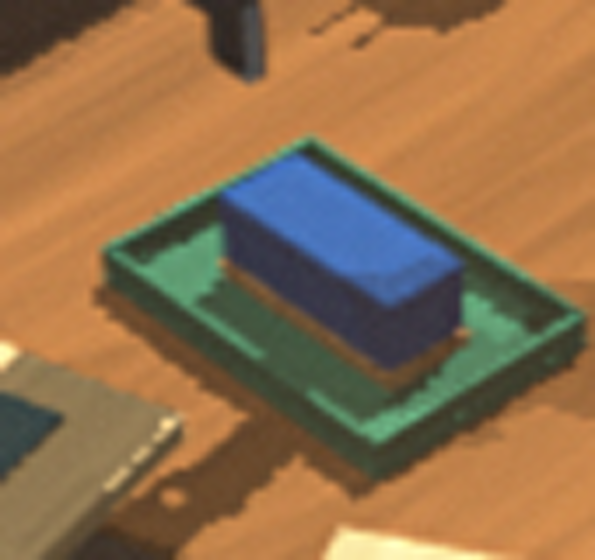

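The block sits flat on its sole in the middle of the tray, so next is the far end of the plaque.

>>> send_rows(plan=[[-0.0018, -0.0383, 0.0041, 0, 0, 0, -1], [-0.0018, -0.0383, 0.0041, 0, 0, 0, -1], [-0.0018, -0.0383, 0.0041, 0, 0, 0, -1], [-0.0018, -0.0383, 0.0041, 0, 0, 0, -1], [-0.0018, -0.0383, 0.0041, 0, 0, 0, -1], [-0.0018, -0.0383, 0.0041, 0, 0, 0, -1], [-0.0018, -0.0383, 0.0041, 0, 0, 0, -1], [0, 0, 0, 0, 0, -7.4, -1], [0, 0, 0, 0, 0, -7.4, -1], [0, 0, 0, 0, 0, -7.4, -1], [0, 0, 0, 0, 0, -7.4, -1], [0, 0, 0, 0, 0, -7.4, -1], [0, 0, 0, 0, 0, 0, -1], [0, 0, 0, 0, 0, 0, -1]])

```text
time: 9.95
eef_pos: [570.2, -244.5, 174.6]
eef_rot: [[-0.84, -0.542, -0.001], [-0.542, 0.84, 0.001], [0.0, 0.001, -1.0]]
ft_force: [0.1, -0.3, -0.0]
gripper_width: 0.999
finger_force: 0.0
```

```bash
python3 - <<'E'
from h import *
p,R=st(); a=np.radians(33.1)
delta(p,R,(528.7+52*np.cos(a),-273.3+52*np.sin(a),101),down(213.1))
E
```

```text
t 9.95 p [ 570.2 -244.5  174.6] R [[-0.84, -0.542, -0.001], [-0.542, 0.84, 0.001], [0.0, 0.001, -1.0]] F [ 0.1 -0.3 -0. ] w 0.999 ff 0.0 q [-31.   25.1  -2.4  62.5   0.  -63.8]
tool delta mm [-1.6 -1.5 73.6] turn [ 0.05 -0.03 -0.27]
```

>>> send_rows(plan=[[-0.0016, -0.0015, 0.02, 0, 0, -0.2, -1], [0, 0, 0.03, 0, 0, 0, -1], [0, 0, 0.015, 0, 0, 0, -1], [0, 0, 0.0085, 0, 0, 0, -1], [0, 0, 0, 0, 0, 0, -0.6], [0, 0, 0, 0, 0, 0, -0.4], [0, 0, 0, 0, 0, 0, 0], [0, 0, 0, 0, 0, 0, 1], [0, 0, 0, 0, 0, 0, 1], [0, 0, 0, 0, 0, 0, 1], [0, 0, 0, 0, 0, 0, 1]], newtons=65)

```text
time: 11.05
eef_pos: [573.0, -245.2, 102.5]
eef_rot: [[-0.836, -0.548, 0.001], [-0.548, 0.836, -0.001], [-0.001, -0.001, -1.0]]
ft_force: [-0.0, -0.3, 5.5]
gripper_width: 0.715
finger_force: 72.3
```

>>> send_rows(plan=[[0, 0, -0.01, 0, 0, 0, 1], [0, 0, -0.02, 0, 0, 0, 1], [0, 0, -0.04, 0, 0, 0, 1], [0, 0, -0.045, 0, 0, 0, 1], [0, 0, -0.045, 0, 0, 0, 1], [0, 0, -0.03, 0, 0, 0, 1], [0, 0, -0.01, 0, 0, 0, 1], [-0.005, 0.011, 0, 0, 0, 0, 1], [-0.01, 0.022, 0, 0, 0, 0, 1], [-0.0175, 0.038, 0, 0, 0, 0, 1], [-0.0175, 0.038, 0, 0, 0, 0, 1], [-0.0175, 0.038, 0, 0, 0, 0, 1], [-0.0175, 0.038, 0, 0, 0, 0, 1], [-0.0175, 0.038, 0, 0, 0, 0, 1], [-0.0175, 0.038, 0, 0, 0, 0, 1], [-0.0175, 0.038, 0, 0, 0, 0, 1], [-0.0175, 0.038, 0, 0, 0, 0, 1], [-0.0175, 0.038, 0, 0, 0, 0, 1], [-0.0175, 0.038, 0, 0, 0, 0, 1], [-0.015, 0.032, 0, 0, 0, 0, 1]])

```text
time: 13.05
eef_pos: [498.0, 241.7, 299.1]
eef_rot: [[-0.836, -0.549, -0.004], [-0.549, 0.836, -0.001], [0.004, 0.001, -1.0]]
ft_force: [0.3, -2.0, -2.8]
gripper_width: 0.714
finger_force: 71.8
```

>>> send_rows(plan=[[-0.005, 0.01, 0, 0, 0, 0, 1], [0, 0, 0, 0, 0, 7.2, 1], [0, 0, 0, 0, 0, 7.2, 1], [0, 0, 0, 0, 0, 7.2, 1], [0, 0, 0, 0, -5, 0, 1], [0, 0, 0, 0, -8, 0, 1], [0, 0, 0, 0, -8, 0, 1], [0, 0, 0, 0, -8, 0, 1], [0, 0, 0, 0, -8, 0, 1], [0, 0, 0, 0, -8, 0, 1], [0, 0, 0, 0, -8, 0, 1], [0, 0, 0, 0, -8, 0, 1], [0, 0, 0, 0, -8, 0, 1], [0, 0, 0, 0, -8, 0, 1], [0, 0, 0, 0, -8, 0, 1], [0, 0, 0, 0, -5, 0, 1], [0, 0, 0, 0, 0, 0, 1], [0, 0, 0, 0, 0, 0, 1]])

```text
time: 14.85
eef_pos: [510.8, 258.4, 306.5]
eef_rot: [[-0.149, -0.2, 0.968], [-0.032, 0.98, 0.197], [-0.988, -0.002, -0.152]]
ft_force: [0.0, -0.3, -3.1]
gripper_width: 0.714
finger_force: 72.2
```

```bash
cat >> h.py <<'E'
def up(hd):
    c,s=np.cos(np.radians(hd)),np.sin(np.radians(hd)); return np.array([[0,-s,c],[0,c,s],[-1.,0,0]])
E
python3 - <<'E'
from h import *
p,R=st(); delta(p,R,(499,250.8,240),up(11.7))
snap('side','side3'); snap('top','top3')
def c(n,x0,y0,w,h,k): return cv2.resize(load(n)['pixels'][y0:y0+h,x0:x0+w,::-1],None,fx=k,fy=k,interpolation=cv2.INTER_CUBIC)
cv2.imwrite('pics/E.png',np.hstack([c('side3',180,125,100,140,4),c('top3',200,145,70,100,5.6)]))
E
```

```text
t 14.85 p [510.8 258.4 306.5] R [[-0.149, -0.2, 0.968], [-0.032, 0.98, 0.197], [-0.988, -0.002, -0.152]] F [ 0.  -0.3 -3.1] w 0.714 ff 72.2 q [ 22.7   6.6 -59.7 -57.3 -11.1   1.6]
tool delta mm [67.8 -4.9 -2.8] turn [-0.18 -8.76  0.11]
```

View pics/E.png

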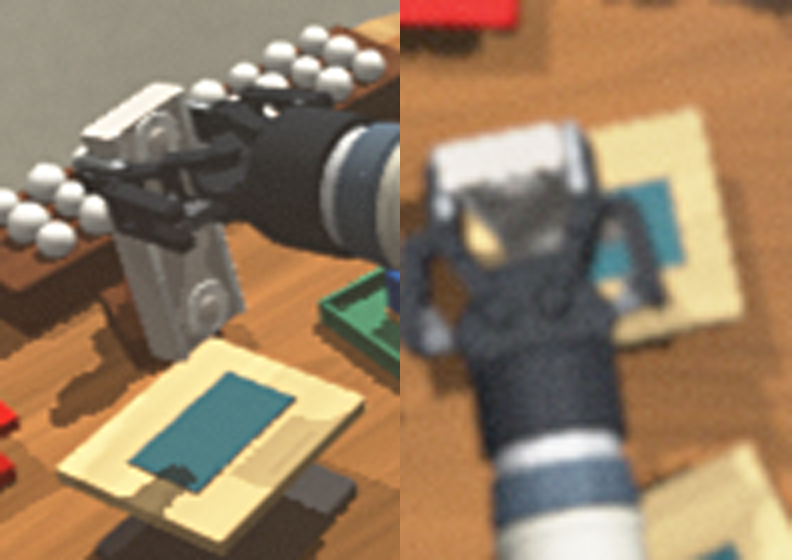

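The plaque is now nearly upright above the pad, at about (170,280) in the side crop. Joint 3 is at its limit, and the tilt is 9° short. I'll fit the arm geometry to check whether the lower pose can be reached.

```bash
cat > fk.py <<'E'
import numpy as np
from scipy.optimize import least_squares
from scipy.spatial.transform import Rotation as Q
D=[([-74.863,14.817,1.232,76.415,0,81.257],[222.653,-502.914,303.879]),([-35.2,20.,-.7,69.4,0,-59.2],[523.8,-267.4,240.2]),([-6.,19.4,-4.4,66.2,0,-2.2],[576.2,23.7,221.2]),([-6.,19.8,-5.8,64.1,0,-2],[577.8,23.6,208.7]),([-31.,25.1,-2.4,62.5,0,-63.8],[570.2,-244.5,174.6]),([22.7,6.6,-59.7,-57.3,-11.1,1.6],[510.8,258.4,306.5])]
def fk(P,q):
    a,h,L1,fx,fz,o,d5,d=P; q=np.radians(q)
    ry=lambda t:Q.from_euler('y',t).as_matrix(); rz=lambda t:Q.from_euler('z',t).as_matrix()
    A=ry(q[1]); B=ry(q[1]-q[2]); C=ry(q[1]-q[2]+q[3]); E=C@rz(q[4])
    p=np.array([a,o,h])+A@[0,0,L1]+B@[fx,0,fz]+C@[d5,0,0]+E@[d,0,0]
    return rz(q[0])@p, rz(q[0])@E[:,0]
res=least_squares(lambda P:np.concatenate([fk(P,q)[0]-p for q,p in D]+[1e-3*(P-[0,300,400,400,0,80,80,150])]),[0,300,400,400,0,80,80,150])
P=res.x
if __name__=='__main__':
    print(P.round(1)); print([(fk(P,q)[0]-p).round(1).tolist() for q,p in D],fk(P,D[-1][0])[1].round(3))
    for hd in (11.7,):
      zt=np.array([np.cos(np.radians(hd)),np.sin(np.radians(hd)),0])
      for z in(300,270,240,217):
       for s in (51.5,40,30):
        c=np.array([549.4,261.2]); t=np.r_[c-s*zt[:2],z]
        f=lambda q:np.concatenate([fk(P,np.r_[q,0])[0]-t,(fk(P,np.r_[q,0])[1]-zt)*300])
        r=least_squares(f,[20,0,-60,-60,-11]); print(z,s,r.x.round(1),round(r.cost,3))
E
python3 fk.py
```

```text
[ -1.  129.  585.4 399.2  29.2  83.8 104.8 220.7]
[[0.2, 0.0, 0.2], [0.4, 0.1, -0.4], [-0.1, -0.0, 0.1], [-0.5, -0.1, -0.5], [0.0, -0.4, 0.6], [0.0, 0.0, -0.0]] [ 0.968  0.196 -0.154]
300 51.5 [ 22.2  15.7 -67.3 -83.  -10.5] 0.0
300 40 [ 21.9  16.1 -65.9 -82.1 -10.2] 0.0
300 30 [ 21.6  16.6 -64.7 -81.3  -9.9] 0.0
270 51.5 [ 22.2  22.4 -70.  -92.4 -10.5] 0.0
270 40 [ 21.9  22.6 -68.5 -91.  -10.2] 0.0
270 30 [ 21.6  22.7 -67.2 -89.8  -9.9] 0.0
240 51.5 [  22.2   29.9  -72.3 -102.3  -10.5] 0.0
240 40 [  21.9   29.6  -70.7 -100.3  -10.2] 0.0
240 30 [ 21.6  29.4 -69.3 -98.7  -9.9] 0.0
217 51.5 [  22.2   36.1  -73.9 -110.   -10.5] 0.0
217 40 [  21.9   35.3  -72.1 -107.5  -10.2] 0.0
217 30 [  21.6   34.8  -70.6 -105.4   -9.9] 0.0
```

The fit is good to 0.5 mm, and a horizontal tool can't be reached at the pad because joint 3 would go past -59.7°. The angle about the closing axis is free, so I can lay the plaque back on the batten and regrip with the tool pitched. At the stand the tool then slants down instead of lying horizontal. I'll work out a workable slant.

```bash
cat > ik.py <<'E'
from fk import *
lo=np.array([-174.27,-52.1,-59.71,-110.17,-87.03,-180]);hi=np.array([174.27,104.24,78.15,111.67,83.33,180])
def Rfk(q):
    p,_=fk(P,q); r=np.radians(q); m=lambda a,t:Q.from_euler(a,t).as_matrix()
    E=m('z',r[0])@m('y',r[1]-r[2]+r[3])@m('z',r[4])
    return p, np.c_[-E[:,2],E[:,1],E[:,0]]@m('z',r[5])
def ik(t,R,q0):
    f=lambda q:np.r_[Rfk(q)[0]-t,(Rfk(q)[1]-R).ravel()*200]
    r=least_squares(f,q0,bounds=(lo,hi)); return r.x.round(1),round(r.cost,2)
def tool(hd,pitch): # z at heading hd, pitched down by pitch, y horizontal left
    return Q.from_euler('z',hd,degrees=True).as_matrix()@Q.from_euler('y',pitch,degrees=True).as_matrix()@np.array([[0,0,1],[0,1,0],[-1.,0,0]])
E
python3 - <<'E'
from ik import *
pc=np.array([549.4,261.2]); pl=np.array([528.7,-273.3]); s,g=52,51.5
for ph in(20,30,40,50):
    R=tool(11.7,ph)
    for z in (90,130):
        G=np.r_[pc,z+75+s]; print('place',ph,z,*ik(G-g*R[:,2],R,[20,20,-50,-30,-10,0]))
    R=tool(33.1,90+ph); a=np.radians(33.1); G=np.r_[pl+s*np.array([np.cos(a),np.sin(a)]),51]
    print('pick',ph,*ik(G-g*R[:,2],R,[-31,25,0,90,0,-60]), (G-g*R[:,2]).round(0))
E
```

```text
place 20 90 [ 21.8   8.1 -59.7 -47.1  -9.6   3.6] 4.15
place 20 130 [ 21.7   2.7 -56.4 -38.8  -9.4   3.5] 0.0
pick 20 [-23.7  36.    3.   68.3 -16.6 -55.2] 0.0 [ 587. -235.   99.]
place 30 90 [ 21.2   2.8 -51.6 -24.1  -8.2   4.8] 0.0
place 30 130 [ 21.2  -1.2 -47.5 -15.9  -8.2   4.8] 0.0
pick 30 [-20.8  40.8   8.9  76.9 -23.8 -49.9] 0.0 [ 594. -231.   96.]
place 40 90 [ 20.6   1.2 -42.5  -3.3  -6.8   5.7] 0.0
place 40 130 [ 20.6  -1.6 -38.2   3.8  -6.8   5.7] 0.0
pick 40 [-18.3  46.2  15.   86.4 -30.1 -43.8] 0.0 [ 600. -227.   90.]
place 50 90 [ 19.9   2.4 -33.1  14.8  -5.2   6.3] 0.0
place 50 130 [ 19.9   0.3 -28.7  21.2  -5.2   6.3] 0.0
pick 50 [-16.3  52.   21.1  96.8 -35.6 -36.9] 0.0 [ 605. -223.   84.]
```

>>> send_rows(plan=[[0, 0, 0, 0, 5, 0, 1], [0, 0, 0, 0, 8, 0, 1], [0, 0, 0, 0, 8, 0, 1], [0, 0, 0, 0, 8, 0, 1], [0, 0, 0, 0, 8, 0, 1], [0, 0, 0, 0, 8, 0, 1], [0, 0, 0, 0, 8, 0, 1], [0, 0, 0, 0, 8, 0, 1], [0, 0, 0, 0, 8, 0, 1], [0, 0, 0, 0, 8, 0, 1], [0, 0, 0, 0, 4.2, 0, 1], [0, 0, 0, 0, 0, -7.15, 1], [0, 0, 0, 0, 0, -7.15, 1], [0, 0, 0, 0, 0, -7.15, 1]])

```text
time: 16.35
eef_pos: [513.1, 259.3, 305.9]
eef_rot: [[-0.829, -0.546, 0.122], [-0.548, 0.836, 0.023], [-0.115, -0.048, -0.992]]
ft_force: [-0.0, -0.4, -2.3]
gripper_width: 0.712
finger_force: 71.8
```

>>> send_rows(plan=[[0.0095, -0.019, 0, 0, 0, 0, 1], [0.0187, -0.038, 0, 0, 0, 0, 1], [0.0187, -0.038, 0, 0, 0, 0, 1], [0.0187, -0.038, 0, 0, 0, 0, 1], [0.0187, -0.038, 0, 0, 0, 0, 1], [0.0187, -0.038, 0, 0, 0, 0, 1], [0.0187, -0.038, 0, 0, 0, 0, 1], [0.0187, -0.038, 0, 0, 0, 0, 1], [0.0187, -0.038, 0, 0, 0, 0, 1], [0.0187, -0.038, 0, 0, 0, 0, 1], [0.0187, -0.038, 0, 0, 0, 0, 1], [0.0187, -0.038, 0, 0, 0, 0, 1], [0.0095, -0.019, 0, 0, 0, 0, 1], [0, 0, 0, 0, 0, 0, 1], [0, 0, 0, 0, 0, 0, 1]])

```text
time: 17.85
eef_pos: [574.4, -244.0, 301.6]
eef_rot: [[-0.831, -0.542, 0.124], [-0.543, 0.839, 0.025], [-0.118, -0.046, -0.992]]
ft_force: [-0.1, 0.1, -3.7]
gripper_width: 0.716
finger_force: 71.8
```

```bash
python3 - <<'E'
from h import *
p,R=st(); delta(p,R,(573,-245.2,110),down(213.2))
E
```

```text
t 17.85 p [ 574.4 -244.   301.6] R [[-0.831, -0.542, 0.124], [-0.543, 0.839, 0.025], [-0.118, -0.046, -0.992]] F [-0.1  0.1 -3.7] w 0.716 ff 71.8 q [-32.5  19.    6.6  72.4   5.  -65.3]
tool delta mm [ 24.3   8.6 189.9] turn [-2.66  6.75 -0.21]
```

>>> send_rows(plan=[[0, 0, 0, -2.66, 6.75, -0.2, 1], [0.0018, 0, 0.02, 0, 0, 0, 1], [0, 0, 0.04, 0, 0, 0, 1], [0, 0, 0.045, 0, 0, 0, 1], [0, 0, 0.035, 0, 0, 0, 1], [0, 0, 0.025, 0, 0, 0, 1], [0, 0, 0.01, 0, 0, 0, 1], [0, 0, 0.005, 0, 0, 0, 1], [0, 0, 0, 0, 0, 0, 1]])

```text
time: 18.75
eef_pos: [574.6, -245.3, 122.7]
eef_rot: [[-0.836, -0.549, 0.002], [-0.549, 0.836, -0.002], [-0.001, -0.003, -1.0]]
ft_force: [-0.3, -0.7, -2.5]
gripper_width: 0.711
finger_force: 72.0
```

```bash
python3 - <<'E'
from h import *
p,R=st(); delta(p,R,(573,-245.2,102.5),down(213.2))
E
```

```text
t 18.75 p [ 574.6 -245.3  122.7] R [[-0.836, -0.549, 0.002], [-0.549, 0.836, -0.002], [-0.001, -0.003, -1.0]] F [-0.3 -0.7 -2.5] w 0.711 ff 72.0 q [-30.8  27.7  -6.4  55.8  -0.  -64.1]
tool delta mm [ 1.2  1.  20.2] turn [-0.16  0.05  0.09]
```

>>> send_rows(plan=[[0.001, 0.001, 0.01, 0, 0, 0, 1], [0, 0, 0.004, 0, 0, 0, 1], [0, 0, 0.003, 0, 0, 0, 1], [0, 0, 0.0015, 0, 0, 0, 1], [0, 0, 0, 0, 0, 0, 1]])

```text
time: 19.25
eef_pos: [572.9, -245.7, 103.3]
eef_rot: [[-0.836, -0.548, 0.002], [-0.548, 0.836, -0.001], [-0.0, -0.002, -1.0]]
ft_force: [0.6, -0.3, -2.7]
gripper_width: 0.714
finger_force: 72.2
```

>>> send_rows(plan=[[0, 0, 0.001, 0, 0, 0, 1], [0, 0, 0.0005, 0, 0, 0, 1], [0, 0, 0, 0, 0, 0, 1]])

```text
time: 19.55
eef_pos: [573.1, -245.8, 102.5]
eef_rot: [[-0.836, -0.548, 0.002], [-0.548, 0.836, -0.002], [-0.001, -0.003, -1.0]]
ft_force: [-1.8, 0.9, 3.7]
gripper_width: 0.717
finger_force: 72.9
```

>>> send_rows(plan=[[0, 0, 0, 0, 0, 0, -1], [0, 0, 0, 0, 0, 0, -1], [0, 0, 0, 0, 0, 0, -1], [0, 0, 0, 0, 0, 0, -1], [-0.0067, 0, 0.0004, 0, 7.5, 0, -1], [-0.0067, 0, 0.0004, 0, 7.5, 0, -1], [-0.0067, 0, 0.0004, 0, 7.5, 0, -1], [-0.0067, 0, 0.0004, 0, 7.5, 0, -1], [0, 0, 0, 0, 0, 0, -1], [0, 0, 0, 0, 0, 0, -1]])

```text
time: 20.55
eef_pos: [594.8, -231.1, 94.1]
eef_rot: [[-0.725, -0.549, -0.416], [-0.476, 0.836, -0.274], [0.498, -0.001, -0.867]]
ft_force: [-1.1, 0.4, -0.6]
gripper_width: 1.0
finger_force: 0.0
```

```bash
python3 - <<'E'
from h import *
from ik import tool
p,R=st(); a=np.radians(33.2)
G=np.array([573.1,-245.8,51]); Rt=tool(33.2,120); print('G now',(p+51.5*R[:,2]).round(1)); delta(p,R,G-51.5*Rt[:,2],Rt)
snap('top','top4')
t=load('top4')
crop('top4',355,155,425,235,7)
E
```

```text
t 20.55 p [ 594.8 -231.1   94.1] R [[-0.725, -0.549, -0.416], [-0.476, 0.836, -0.274], [0.498, -0.001, -0.867]] F [-1.1  0.4 -0.6] w 1.0 ff 0.0 q [-20.7  40.9   8.8  76.5 -23.8 -50. ]
G now [ 573.4 -245.2   49.4]
tool delta mm [ 1.2 -0.4 -1.1] turn [-0.1   0.14  0.07]
```

View pics/top4_c355_155.png

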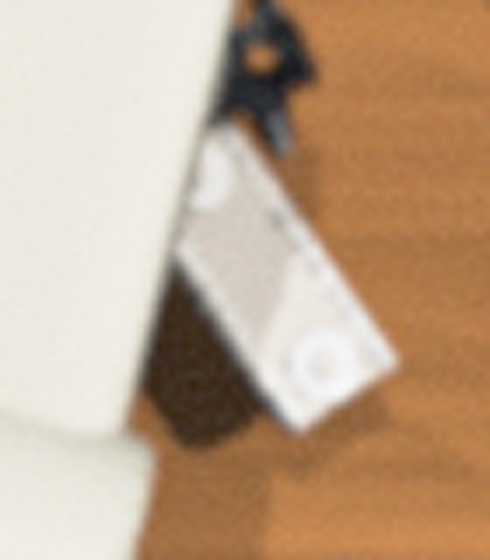

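The plaque lies flat on the batten where it was, with its near corners at (398,362) and (300,432) in the crop. The open fingers straddle its far end, so I'll close them.

>>> send_rows(plan=[[0.001, 0, -0.001, 0, 0, 0, -0.8], [0, 0, 0, 0, 0, 0, -0.5], [0, 0, 0, 0, 0, 0, 0], [0, 0, 0, 0, 0, 0, 1], [0, 0, 0, 0, 0, 0, 1], [0, 0, 0, 0, 0, 0, 1], [0, 0, 0, 0, 0, 0, 1]], newtons=65)

```text
time: 21.3
eef_pos: [594.0, -232.3, 98.2]
eef_rot: [[-0.726, -0.548, -0.415], [-0.473, 0.837, -0.276], [0.499, -0.004, -0.867]]
ft_force: [-0.1, 0.7, 6.9]
gripper_width: 0.716
finger_force: 71.5
```

```bash
python3 - <<'E'
from h import *
from ik import tool,ik
p,R=st(); a=np.radians(33.2)
c=R.T@(np.array([528.7,-273.3,51])-p); print('plaque centre in tool',c.round(1))
Rl=R.T@np.c_[[np.cos(a),np.sin(a),0],[-np.sin(a),np.cos(a),0],[0,0,1]]; print(Rl.round(3).tolist())
up_=p+[0,0,200]; print('lift tool',(R.T@[0,0,200.]).round(1))
h=np.radians(11.7)
# upright plaque: x up, y=left, z (top face) toward robot: -pad x
Rp=np.c_[[0,0,1],[-np.sin(h),np.cos(h),0],[-np.cos(h),-np.sin(h),0]]
Rt=Rp@Rl.T
for z in(100,130,190):
    t=np.r_[549.4,261.2,z+75]-Rt@c; print(z,t.round(1),ik(t,Rt,[20,0,-50,-24,-8,5]))
print(Rt.round(3).tolist())
E
```

```text
t 21.3 p [ 594.  -232.3   98.2] R [[-0.726, -0.548, -0.415], [-0.473, 0.837, -0.276], [0.499, -0.004, -0.867]] F [-0.1  0.7  6.9] w 0.716 ff 71.5 q [-20.8  40.6   8.9  76.8 -23.9 -50. ]
plaque centre in tool [43.3  1.7 79.3]
[[-0.867, 0.002, 0.499], [-0.0, 1.0, -0.004], [-0.499, -0.004, -0.867]]
lift tool [  99.7   -0.8 -173.4]
100 [503.5 250.2 252.1] (array([ 21.2,   1.6, -51. , -22.3,  -8.4,   4.9]), np.float64(0.0))
130 [503.5 250.2 282.1] (array([ 21.2,  -1.4, -47.9, -16.2,  -8.4,   4.9]), np.float64(0.0))
190 [503.5 250.2 342.1] (array([ 21.2,  -6. , -41.2,  -4.9,  -8.4,   4.9]), np.float64(0.0))
[[-0.489, -0.199, 0.85], [-0.099, 0.98, 0.172], [-0.867, -0.0, -0.499]]
```

>>> send_rows(plan=[[0.005, 0, -0.0087, 0, 0, 0, 1], [0.01, 0, -0.0173, 0, 0, 0, 1], [0.02, 0, -0.0347, 0, 0, 0, 1], [0.02, 0, -0.0347, 0, 0, 0, 1], [0.02, 0, -0.0347, 0, 0, 0, 1], [0.02, 0, -0.0347, 0, 0, 0, 1], [0.01, 0, -0.0173, 0, 0, 0, 1], [0, 0, 0, 0, 0, 0, 1]])

```text
time: 22.1
eef_pos: [593.9, -231.6, 310.5]
eef_rot: [[-0.728, -0.548, -0.412], [-0.473, 0.837, -0.277], [0.496, -0.007, -0.868]]
ft_force: [-0.2, 0.3, -3.5]
gripper_width: 0.715
finger_force: 71.8
```

```bash
cat > plan.py <<'E'
from h import *
from ik import tool,ik
Rt=np.array([[-0.489,-0.199,0.85],[-0.099,0.98,0.172],[-0.867,0,-0.499]])
T=np.array([503.5,250.2,312.])
if __name__=='__main__':
    p,R=st(); delta(p,R,T,Rt)
    print(ik(T,R,[20,10,0,90,0,0])); Rm=tool(11.7,120); print(ik(T,Rm,[20,10,0,90,0,0])); delta(p,R,T,Rm)
E
python3 plan.py
```

```text
t 22.1 p [ 593.9 -231.6  310.5] R [[-0.728, -0.548, -0.412], [-0.473, 0.837, -0.277], [0.496, -0.007, -0.868]] F [-0.2  0.3 -3.5] w 0.715 ff 71.8 q [-20.7  34.9  29.6 103.  -23.9 -50. ]
tool delta mm [-161.2  452.6  -97.5] turn [  5.89 -88.57  23.4 ]
(array([ 20.5,  32.9,  25.1, 111.3,  -6.6, -10.9]), np.float64(0.0))
(array([ 16.8,  32.8,  24.7, 111.7,   2.6,   4.5]), np.float64(0.46))
tool delta mm [-161.2  452.6  -97.5] turn [-11.06   0.33  18.47]
```

>>> send_rows(plan=[[0, 0, 0, 0, -5, 0, 1], [0, 0, 0, 0, -8, 0, 1], [0, 0, 0, 0, -8, 0, 1], [0, 0, 0, 0, -8, 0, 1], [-0.004, 0.009, 0, 0, -1, 0, 1], [-0.009, 0.022, 0, 0, 0, 0, 1], [-0.0157, 0.0377, 0, 0, 0, 0, 1], [-0.0157, 0.0377, 0, 0, 0, 0, 1], [-0.0157, 0.0377, 0, 0, 0, 0, 1], [-0.0157, 0.0377, 0, 0, 0, 0, 1], [-0.0157, 0.0377, 0, 0, 0, 0, 1], [-0.0157, 0.0377, 0, 0, 0, 0, 1], [-0.0157, 0.0377, 0, 0, 0, 0, 1], [-0.0157, 0.0377, 0, 0, 0, 0, 1], [-0.0157, 0.0377, 0, 0, 0, 0, 1], [-0.0157, 0.0377, 0, 0, 0, 0, 1], [-0.012, 0.029, 0, 0, 0, 0, 1], [-0.006, 0.015, 0, 0, 0, 0, 1], [0, 0, 0, 0, 0, 7.2, 1], [0, 0, 0, 0, 0, 7.2, 1]])

```text
time: 24.1
eef_pos: [502.6, 250.2, 304.6]
eef_rot: [[-0.948, -0.32, -0.0], [-0.32, 0.948, -0.004], [0.002, -0.004, -1.0]]
ft_force: [-0.8, 0.4, -1.9]
gripper_width: 0.711
finger_force: 72.1
```

>>> send_rows(plan=[[0, 0, 0, 0, 0, 7.1, 1], [0, 0, 0, 0, -4, 0, 1], [0, 0, 0, 0, -8, 0, 1], [0, 0, 0, 0, -8, 0, 1], [0, 0, 0, 0, -8, 0, 1], [0, 0, 0, 0, -8, 0, 1], [0, 0, 0, 0, -8, 0, 1], [0, 0, 0, 0, -8, 0, 1], [0, 0, 0, 0, -6, 0, 1], [0, 0, 0, 0, -2, 0, 1], [0, 0, 0, 0, 0, 0, 1], [0, 0, 0, 0, 0, 0, 1]])

```text
time: 25.3
eef_pos: [503.3, 249.6, 304.7]
eef_rot: [[-0.497, -0.203, 0.843], [-0.105, 0.979, 0.174], [-0.861, -0.002, -0.508]]
ft_force: [0.5, -0.6, -2.8]
gripper_width: 0.716
finger_force: 72.2
```

```bash
python3 plan.py
```

```text
t 25.3 p [503.3 249.6 304.7] R [[-0.497, -0.203, 0.843], [-0.105, 0.979, 0.174], [-0.861, -0.002, -0.508]] F [ 0.5 -0.6 -2.8] w 0.716 ff 72.2 q [ 21.   -3.5 -44.9 -10.6  -8.1   4.6]
tool delta mm [-6.5  0.5 -3.4] turn [ 0.15 -0.64  0.25]
(array([ 21. ,  -4. , -44.1,  -9.2,  -8.1,   4.7]), np.float64(0.0))
(array([ 16.8,  32.8,  24.7, 111.7,   2.6,   4.5]), np.float64(0.46))
tool delta mm [-6.5  0.5 -3.4] turn [-1.500e-01  8.944e+01  6.000e-02]
```

```bash
cat > ov.py <<'E'
from plan import *
import sys
def ov(tag,c,Rl):
    p,R=st(); C=p+R@c; A=R@Rl; print('centre',C.round(1),'bottom z',(C-75*A[:,0])[2].round(1),'axis',A[:,0].round(3))
    out=[]
    for n,(x0,y0,w,h,k) in (('side',(180,110,100,140,4)),('top',(205,135,70,100,5.6))):
        d=snap(n,n+tag); im=cv2.resize(d['pixels'][y0:y0+h,x0:x0+w,::-1],None,fx=k,fy=k,interpolation=cv2.INTER_CUBIC)
        V={(i,j,l):C+A@np.array([75*i,31*j,11*l]) for i in(-1,1) for j in(-1,1) for l in(-1,1)}
        f=lambda q:tuple(int(v) for v in (proj(d,q)-[x0,y0]+.5)*k)
        for a in V:
            for b in V:
                if a<b and sum(x!=y for x,y in zip(a,b))==1: cv2.line(im,f(V[a]),f(V[b]),(0,0,255),1)
        out.append(im)
    cv2.imwrite(f'pics/ov{tag}.png',np.hstack(out))
Rl=np.array([[-0.867,0.002,0.499],[0,1,-0.004],[-0.499,-0.004,-0.867]]); c0=np.array([43.3,1.7,79.3])
if __name__=='__main__': ov(sys.argv[1],c0,Rl)
E
python3 ov.py 5
```

```text
t 25.3 p [503.3 249.6 304.7] R [[-0.497, -0.203, 0.843], [-0.105, 0.979, 0.174], [-0.861, -0.002, -0.508]] F [ 0.5 -0.6 -2.8] w 0.716 ff 72.2 q [ 21.   -3.5 -44.9 -10.6  -8.1   4.6]
centre [548.3 260.5 227.1] bottom z 152.1 axis [0.01  0.005 1.   ]
```

View pics/ov5.png

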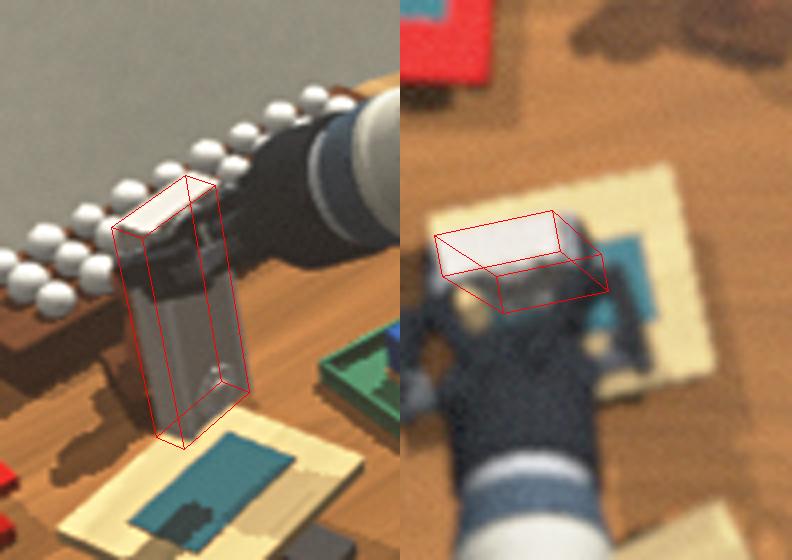

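The red model outline fits the plaque in both views, so it is upright to within 1° and over the pad. I'll lower it and feel for contact.

>>> send_rows(plan=[[0, 0, 0, 0, -0.6, 0.2, 1], [0.01, 0, 0.0058, 0, 0, 0, 1], [0.013, 0, 0.0075, 0, 0, 0, 1], [0.01, 0, 0.0058, 0, 0, 0, 1], [0.006, 0, 0.0035, 0, 0, 0, 1], [0.003, 0, 0.0017, 0, 0, 0, 1], [0, 0, 0, 0, 0, 0, 1], [0, 0, 0, 0, 0, 0, 1]])

```text
time: 26.2
eef_pos: [504.0, 250.0, 257.7]
eef_rot: [[-0.486, -0.202, 0.85], [-0.099, 0.979, 0.176], [-0.868, 0.001, -0.496]]
ft_force: [0.6, -0.3, -3.0]
gripper_width: 0.716
finger_force: 72.3
```

```bash
python3 - <<'E'
from ov import *
p,R=st(); C=p+R@c0; A=R@Rl; print(C.round(1),(C-75*A[:,0]).round(1),A.round(3).tolist())
E
```

```text
t 26.2 p [504.  250.  257.7] R [[-0.486, -0.202, 0.85], [-0.099, 0.979, 0.176], [-0.868, 0.001, -0.496]] F [ 0.6 -0.3 -3. ] w 0.716 ff 72.3 q [ 21.1   1.  -50.6 -21.5  -8.1   4.8]
[550.1 261.3 180.8] [550.3 261.4 105.8] [[-0.003, -0.206, -0.979], [-0.002, 0.979, -0.206], [1.0, 0.001, -0.003]]
```

>>> send_rows(plan=[[0.0026, 0, 0.0015, 0, 0, 0, 1], [0.0026, 0, 0.0015, 0, 0, 0, 1], [0.0017, 0, 0.001, 0, 0, 0, 1], [0.0009, 0, 0.0005, 0, 0, 0, 1], [0.0009, 0, 0.0005, 0, 0, 0, 1], [0.0009, 0, 0.0005, 0, 0, 0, 1], [0, 0, 0, 0, 0, 0, 1]])

```text
time: 26.9
eef_pos: [503.7, 249.9, 245.9]
eef_rot: [[-0.487, -0.202, 0.85], [-0.1, 0.979, 0.176], [-0.868, 0.001, -0.497]]
ft_force: [-0.2, -0.4, -3.1]
gripper_width: 0.713
finger_force: 72.3
```

Bottom is now at about 94 mm, so I'll continue in 1 mm steps.

>>> send_rows(plan=[[0.0009, 0, 0.0005, 0, 0, 0, 1], [0.0009, 0, 0.0005, 0, 0, 0, 1], [0, 0, 0, 0, 0, 0, 1]])

```text
time: 27.2
eef_pos: [503.7, 249.9, 243.8]
eef_rot: [[-0.487, -0.202, 0.85], [-0.099, 0.979, 0.176], [-0.868, 0.001, -0.497]]
ft_force: [0.7, -0.6, -2.7]
gripper_width: 0.713
finger_force: 72.3
```

>>> send_rows(plan=[[0.0009, 0, 0.0005, 0, 0, 0, 1], [0, 0, 0, 0, 0, 0, 1]])

```text
time: 27.4
eef_pos: [503.7, 249.9, 242.9]
eef_rot: [[-0.487, -0.202, 0.85], [-0.099, 0.979, 0.176], [-0.868, 0.001, -0.497]]
ft_force: [-0.8, -0.4, -3.1]
gripper_width: 0.716
finger_force: 72.3
```

>>> send_rows(plan=[[0.0009, 0, 0.0005, 0, 0, 0, 1], [0, 0, 0, 0, 0, 0, 1]])

```text
time: 27.6
eef_pos: [503.7, 249.9, 241.8]
eef_rot: [[-0.487, -0.202, 0.85], [-0.099, 0.979, 0.176], [-0.868, 0.001, -0.497]]
ft_force: [0.3, 0.3, -2.9]
gripper_width: 0.716
finger_force: 72.3
```

>>> send_rows(plan=[[0.0009, 0, 0.0005, 0, 0, 0, 1], [0, 0, 0, 0, 0, 0, 1]])

```text
time: 27.8
eef_pos: [503.6, 249.9, 240.8]
eef_rot: [[-0.487, -0.202, 0.85], [-0.099, 0.979, 0.176], [-0.868, 0.001, -0.497]]
ft_force: [0.6, 0.4, -3.0]
gripper_width: 0.716
finger_force: 72.3
```

>>> send_rows(plan=[[0.0009, 0, 0.0005, 0, 0, 0, 1], [0, 0, 0, 0, 0, 0, 1]])

```text
time: 28.0
eef_pos: [503.6, 249.9, 239.7]
eef_rot: [[-0.487, -0.202, 0.85], [-0.099, 0.979, 0.176], [-0.868, 0.001, -0.497]]
ft_force: [-0.2, -0.2, -2.8]
gripper_width: 0.713
finger_force: 72.3
```

>>> send_rows(plan=[[0.0009, 0, 0.0005, 0, 0, 0, 1], [0, 0, 0, 0, 0, 0, 1]])

```text
time: 28.2
eef_pos: [503.7, 249.9, 238.9]
eef_rot: [[-0.486, -0.202, 0.85], [-0.099, 0.979, 0.176], [-0.868, 0.001, -0.496]]
ft_force: [0.1, -0.7, -2.3]
gripper_width: 0.713
finger_force: 72.5
```

>>> send_rows(plan=[[0.0009, 0, 0.0005, 0, 0, 0, 1], [0, 0, 0, 0, 0, 0, 1]])

```text
time: 28.4
eef_pos: [504.1, 250.0, 238.8]
eef_rot: [[-0.485, -0.202, 0.851], [-0.099, 0.979, 0.176], [-0.869, 0.001, -0.495]]
ft_force: [-0.9, -1.0, 3.2]
gripper_width: 0.715
finger_force: 72.8
```

Contact: the vertical force went from -2.9 to +3.2 N. I'll ease the grip first, then open and back away along the fingers.

>>> send_rows(plan=[[-0.0004, 0, -0.0002, 0, 0, 0, 1], [0, 0, 0, 0, 0, 0, 1], [0, 0, 0, 0, 0, 0, 1]], newtons=20)

```text
time: 28.7
eef_pos: [504.0, 250.0, 238.9]
eef_rot: [[-0.486, -0.202, 0.851], [-0.099, 0.979, 0.176], [-0.869, 0.001, -0.496]]
ft_force: [-0.5, -0.1, 3.9]
gripper_width: 0.713
finger_force: 72.6
```

>>> send_rows(plan=[[0, 0, 0, 0, 0, 0, -0.46], [0, 0, 0, 0, 0, 0, -0.5], [0, 0, 0, 0, 0, 0, -0.6], [0, 0, 0, 0, 0, 0, -0.8], [0, 0, 0, 0, 0, 0, -1], [0, 0, 0, 0, 0, 0, -1], [0, 0, 0, 0, 0, 0, -1]])

```text
time: 29.4
eef_pos: [503.6, 249.9, 238.2]
eef_rot: [[-0.487, -0.202, 0.85], [-0.099, 0.979, 0.176], [-0.868, 0.001, -0.497]]
ft_force: [0.1, 0.6, -0.4]
gripper_width: 0.999
finger_force: 0.0
```

>>> send_rows(plan=[[0, 0, -0.005, 0, 0, 0, -1], [0, 0, -0.01, 0, 0, 0, -1], [0, 0, -0.02, 0, 0, 0, -1], [0, 0, -0.025, 0, 0, 0, -1], [0, 0, -0.025, 0, 0, 0, -1], [0, 0, -0.025, 0, 0, 0, -1], [0, 0, -0.02, 0, 0, 0, -1], [0, 0, -0.01, 0, 0, 0, -1], [0, 0, 0, 0, 0, 0, -1], [0, 0, 0, 0, 0, 0, -1]])

```text
time: 30.4
eef_pos: [384.8, 225.4, 308.0]
eef_rot: [[-0.486, -0.202, 0.85], [-0.099, 0.979, 0.176], [-0.868, 0.001, -0.496]]
ft_force: [0.3, -0.3, 0.5]
gripper_width: 0.999
finger_force: 0.0
```

```bash
python3 - <<'E'
from h import *
st()
a=np.radians(11.7); A=np.c_[[0,0,1],[-np.sin(a),np.cos(a),0],[-np.cos(a),-np.sin(a),0]]
for n in('side','top'):
    d=snap(n,n+'9'); im=d['pixels'].astype(int); hsv=cv2.cvtColor(d['pixels'],cv2.COLOR_RGB2HSV)
    C=np.array([550,261,165.]); V=[proj(d,C+A@np.array([75*i,31*j,11*l])) for i in(-1,1) for j in(-1,1) for l in(-1,1)]
    hull=cv2.convexHull(np.array(V,np.float32)); m=np.zeros(im.shape[:2],np.uint8); cv2.fillConvexPoly(m,hull.astype(np.int32),1)
    x,y,w,h=cv2.boundingRect(hull); g=(hsv[...,1]<70)&(hsv[...,2]>70)
    win=np.zeros_like(m); win[y-15:y+h+15,x-15:x+w+15]=1
    print(n,'hull px',m.sum(),'white in hull',(g&(m>0)).sum(),'white near outside',(g&(m==0)&(win>0)).sum())
    for r in range(y-6,y+h+8,5 if n=='side' else 3): print(r,''.join('#' if g[r,k]&m[r,k] else '+' if m[r,k] else 'o' if g[r,k] else '.' for k in range(x-14,x+w+14)))
E
```

```text
t 30.4 p [384.8 225.4 308. ] R [[-0.486, -0.202, 0.85], [-0.099, 0.979, 0.176], [-0.868, 0.001, -0.496]] F [ 0.3 -0.3  0.5] w 0.999 ff 0.0 q [ 25.5 -16.5 -53.9  -7.  -12.    7. ]
side hull px 1442 white in hull 1298 white near outside 674
169 ...oooooooooo.......o...ooooooooo............................
174 ooooooooooo..................................................
179 ..ooooooooo................+############o....................
184 oo..................++###################....................
189 ..............+++#########################................ooo
194 ...............++#########################o..................
199 ................++#########################..................
204 .................++#########################.................
209 ..................++#########################................
214 ...................++########################o...............
219 ....................+++#######################...............
224 .....................+++#######################o........o....
229 ......................+++###################o......o.........
234
[... 244 characters left out ...]
ide 132
169 ..........................................................
172 ..........................................................
175 ................................+++.......................
178 .................+++###################oooo...oo..........
181 ..............+############################....o..........
184 ...............############################o...oo.........
187 ................o###########################o...oo........
190 ...................oooo############ooooo.........o........
193 ....................oo.................ooooooo............
196 .....................o....oooooo..........................
199 ..........................................................
```

The plaque stands free and matches the upright model to within about 4 mm, and the pad leaves 17 mm of margin. The gripper is clear, so I'm handing in.

```bash
python3 -c "
from workcell import manip
print(manip.finish_job())"
```

```text
the job is handed in; nothing more can be done
None
```

I handed the job in at about 30.5 s: the sanding block lies flat on its sole in the green tray, and the plaque stands upright and free on the teal pad of the smaller plywood stand, after one extra regrip on the batten.

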